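Open the long jam crate in the farm shop

ROBOT

A 6-joint arm with a two-finger parallel gripper is mounted at the origin on the work surface. World frame = base frame: x ahead of the robot, y to its left, z up, the work surface at z = 0. Lengths are in m, angles in rad, forces in N, time in s.
With the tool pointing down it reaches from about 0.3 to 0.775 m from the base axis. Payload 14.6 kg.
Tool frame: the origin (TCP) lies on the mounting face of the last link; the fingertips stand 199 mm ahead of it and the grasp point (between the pads) lies 180 mm ahead of it; z points along the fingers, y is the line along which they close (so a half turn about z gives the same grasp; the last joint's range is limited). The gripper opens to 94 mm and grips with 3 to 60 N. Pads are 16 mm wide; open, the fingers measure 119 mm over their backs; the gripper's body (75 mm by 177 mm) begins 78 mm behind the grasp point.
Start: joints at [1.24, 0.3, 1.521, -0, 1.321, -0.067], TCP at [0.143, 0.531, 0.405] pointing down, gripper open.
Joint ranges: [-3.03, 3.03], [-0.79, 2.21], [0.23, 2.52], [-1.04, 4.18], [0, 3.07], [-2.55, 2.55]. Speed limits (rad/s): [2.22, 2.22, 2.57, 3.14, 3.14, 3.14].

INTERFACE

Orientations are given as [roll, pitch, yaw] about the fixed x, y, z axes, in that order (R = Rz(yaw) Ry(pitch) Rx(roll)).
In Python, from station import telemetry, cams, workorder, finder gives the robot as it stands.
- The arm moves only by the tool jog_arm, never from a script. Its argument "rows" is a list of rows, each an object with "gripper": the finger opening in m, from 0 to 0.094; "slide": the shift along the tool's x, y, z in m, a list of three; "spin": the turn about the tool's z in rad. In form: [{"gripper": gripper, "slide": [tx, ty, tz], "spin": spin}, ...]. A call has 1 to 8 rows; each row is the pose to reach, as a shift and turn from the pose commanded when the call began, along the tool's axes at that moment; what a row does not reach only later rows make up. A row lasts 1/10 s, in which the tool goes at most 50 mm and 8.59 degrees, less where a joint would pass 70% of its speed; a pose out of reach is approached as far as the arm can. A call with a gripper value outside its range is refused whole. The fingers move at their own pace and stop on an object; "squeeze" is the grip in N (left out, the last holds). Time passes only in rows, so rows that repeat a pose let the fingers close. It gives the time, the measured TCP pose, the force, the opening and the grip force at its end, in the units of the state.
- telemetry.get_obs(): the state, without advancing time (a new reading comes with each control period).
- cams.camera(name): name is "side" or "top"; returns (picture, depth): 384x512x3 uint8, red, green, blue; 384x512 float32, m along the optical axis (not along the pixel's ray), 0 where there is no reading.
- cams.camera_info(name): a dict with "camera_matrix" (3x3 intrinsics, pixels), "k1" (the pictures are not rectified: a ray, as slopes to the right and down, at radius r is drawn at 1 + k1 r^2 times it, then the intrinsics apply), "R" (3x3) and "t" (3): a world point X has camera coordinates R X + t. Camera axes: x right, y down, z forward; pixel columns grow to the right and rows downward; lengths in m; the calibration is good to about 2 mm. A picture is of the moment at which its call begins. camera_info takes no time and is no camera call.
- workorder.hand_in(): hands the job in; it is judged then, once.
Trained networks look in the newest picture that a camera, given by its name, has taken for a name from the list of things; names that differ only in an ending like _2 or _b are one class to them, and where a whole thing is asked for, a point or a joint stands for the part that bears it (a point fixed in the world has none). Each returns a list of dicts, best first, with "confidence" (0 to 1); they miss things now and then, are a little off and sometimes report something else, mostly with a low value. They report only what shows in the picture. A call takes as long as a camera call.
- finder.find_in(target, camera): "point" ([x, y, z] in m, in world coordinates, good to about 4 mm: the middle of the surface that is visible of it).
- finder.masks_of(target, camera): "region" (384x512 bool, what is visible of it).
The state is a dict: "time_s": time; "qpos": joint angles; "joint_vel": joint speeds; "tau": joint torques, N m; "ee_pos": TCP position; "eef_rot": TCP orientation; "force": force on the tool from outside, world axes, zero at the start; "moment": the same for the moment, N m; "grip_width": finger opening in m; "grip_force": force on a finger pad.
Only numpy, scipy, OpenCV 4.12 (cv2) and the standard library are available. Lean on these libraries where they do the work, as an engineer would, in place of code of your own. Each camera call takes 0.05 s, during which the arm holds its last target. There are 200 camera calls.

TASK

Open the longer of the two wooden jam crates: lift the handle end of its sliding lid over the stop lip at the front, slide the lid out of its grooves, and set it down gently, handle up, flat on the bare counter, touching nothing else. Leave the short crate and the jar of beets where they stand.

Things in the scene. Friction and masses are not known exactly. Their poses are not given: they have to be found in the camera images.
- crate: Long crate, 200 (x) x 120 (y) mm, fixed; origin mid underside. Lid leaves at the front (-x, robot side; yaw within 0.4). Lid lies on ledges 85 high between walls 96 high, 100 apart (106 high at rear). Front stop lip: 96 high, inner face x=-90, 10 thick. Keeper strips cover the lid's rear x=50..90, gap 13: lid can't rise level over the lip; tilt it. After 38 mm of travel to -x it is free.
- lid: Long crate's loose lid, 176 (x) x 96 (y) x 6 mm, 120 g; origin mid underside, axes as the crate's; shut: centred, 85 up. Darker wood upright bar handle 50 (x) x 18 (y) mm, centred at x=-45 (front), from 6 to 46 above origin. Pinched across its 18 mm and lifted, it lets the lid tilt, rear staying down: 16 mm lift raises the front end 21; over 24 wedges the rear in the strips.
- short_crate: Bystander: the short crate, 140 x 120 x 95 mm, same wood, round knob (to 126 high) on a nailed-down lid, 2 kg, loose. Origin mid underside. One crate stands left, one right of the robot's midline (either way round), origins at least 0.18 m from it, at x 0.56 to 0.64; between them, nearer than the jar, the counter is bare.
- jar: Bystander: jar of beets, grey cap, 84 mm across, 125 high, 0.6 kg, loose, standing near the robot's midline at x 0.70 m or more. Origin mid underside, z up.

How it is judged:
On the way, in this order (a step that is already met when the one before it is completed fails the run):
1. the lid's front end has been lifted over the stop lip: the lid is drawn at least 12 mm out over it (x of lid in the frame of crate below -0.012 m), for 0.02 s.
2. the lid is drawn clear of the grooves, 42 mm or more forward (or already lifted well above the crate) ((x of lid in the frame of crate below -0.042 m or height (world z) of lid above 0.14 m)), for 0.05 s.
At the end, for the whole second after the job is handed in: The lid lies at rest flat on the counter, handle up (underside within 10 mm of the counter, tilted less than 0.1 rad), touching neither crate nor the jar; the short crate and the upright jar are within 20 mm of where they started (height (world z) of lid below 0.01 m and angle between lid's own z axis and vertical below 0.1 rad and linear speed of lid below 0.02 m/s and angular speed of lid below 0.1 rad/s and contact force between lid and crate below 0.1 N and contact force between lid and short_crate below 0.1 N and contact force between lid and jar below 0.1 N and distance of each of short_crate, jar from where it was at the start of the episode below 0.02 m and angle between jar's own z axis and vertical below 0.17 rad).
It fails at once if the short crate is shifted by more than 20 mm (distance of short_crate from where it was at the start of the episode above 0.02 m).
It fails at once if the jar is shifted by more than 20 mm or tipped by more than 0.3 rad (distance of jar from where it was at the start of the episode above 0.02 m or angle between jar's own z axis and vertical above 0.3 rad).
It fails at once if the lid is dropped: out of the fingers and falling faster than 0.7 m/s (a free fall of about 25 mm) (linear speed of lid above 0.7 m/s and contact force between lid and the fingers below 0.05 N).
It also fails if it takes over 48 s, if anything falls off the work surface, if the arm or the gripper's body presses on something with over 40 N, if the wrist force passes 120 N, or if a joint passes its speed limit or range.

## Working session

There is one attempt and no reset: what is moved stays moved. The work goes in short steps, Python scripts to look and compute and a tool call to move; the robot and the scene stay as the last step left them, time stands still between calls to the robot, and variables do not carry over. Pictures are saved under pics/ and viewed, at most 10 in all, crops included, and the job is handed in when it is done.

Besides the shell and the picture viewer there is one more tool, called after ">>>" by a JSON object that holds its "api" and its "payload", one argument or row to a line. jog_arm: Moves the arm, as the interface text tells. Its arguments: {"type":"object","properties":{"rows":{"type":"array","items":{"type":"object","properties":{"gripper":{"type":"number"},"slide":{"type":"array","items":{"type":"number"}},"spin":{"type":"number"}}}},"squeeze":{"type":"number"}},"required":["rows"]}

```bash
mkdir -p pics; cat > h.py <<'E'
import numpy as np, cv2
from station import telemetry, cams, workorder, finder
def cloud(name):
    im,d=cams.camera(name); i=cams.camera_info(name)
    K=np.array(i["camera_matrix"]); R=np.array(i["R"]); t=np.array(i["t"])
    v,u=np.mgrid[:384,:512].astype(float)
    p=cv2.undistortPoints(np.stack([u.ravel(),v.ravel()],1)[:,None],K,np.array([i["k1"],0,0,0.]))[:,0]
    P=np.c_[p,np.ones(len(p))]*d.reshape(-1,1)
    W=(P-t)@R
    W[d.ravel()==0]=np.nan
    return im,W.reshape(384,512,3)
def save(im,f): cv2.imwrite("pics/"+f,im[:,:,::-1])
E
python3 - <<'E'
from h import *
ims=[]
for c in("top","side"):
    im,W=cloud(c); ims.append(im); np.save(c+".npy",W)
    for n in("crate","lid","short_crate","jar"):
        print(c,n,[(np.round(r["point"],3),round(r["confidence"],2)) for r in finder.find_in(n,c)][:3])
save(np.vstack(ims)[:,:] if 0 else cv2.resize(np.hstack(ims),(800,300)),"a.png")
o=telemetry.get_obs();print(o)
E
```

```text
top crate [(array([0.637, 0.182, 0.092]), 0.8)]
top lid [(array([0.612, 0.215, 0.089]), 0.78)]
top short_crate [(array([ 0.585, -0.251,  0.096]), 0.91)]
top jar [(array([0.703, 0.015, 0.129]), 0.85)]
side crate [(array([0.622, 0.162, 0.067]), 0.86)]
side lid [(array([0.61 , 0.208, 0.09 ]), 0.89)]
side short_crate [(array([ 0.578, -0.282,  0.093]), 0.84)]
side jar [(array([ 0.712, -0.014,  0.096]), 0.71)]
{'time_s': 0.5, 'qpos': array([ 1.24039063e+00,  2.99875772e-01,  1.52102600e+00,  1.37932051e-06,
        1.32069384e+00, -6.66113037e-02]), 'joint_vel': array([ 6.79176752e-04, -1.07449996e-05, -1.01758130e-03,  5.38809579e-04,
       -8.67099745e-04,  9.89827257e-04]), 'tau': array([-2.60100540e-03, -5.31325614e+01, -3.52751219e+01,  7.07751140e-02,
        2.14034726e-02, -3.97260362e-05]), 'ee_pos': array([0.14341292, 0.53095466, 0.40464787]), 'eef_rot': array([-3.14158979e+00, -1.53007315e-06,  2.87779792e+00]), 'force': array([-0.3055217 , -0.38824627, -0.65589728]), 'moment': array([ 0.02490027,  0.00831659, -0.01341522]), 'grip_force': 0.0, 'grip_width': 0.09402547915140294}
```

View pics/a.png

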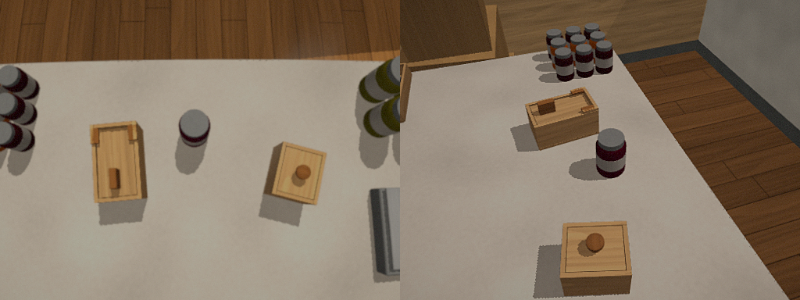

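The top view (left half) shows the long crate on the left at about (118,162), with its handle at (114,178). The jar is at (195,128) and the short crate is at (298,172). Next I'll measure the handle and crate axes from the depth data.

```bash
python3 - <<'E'
from h import *
for c in("top","side"):
    W=np.load(c+".npy"); P=W.reshape(-1,3)
    m=(abs(P[:,0]-.62)<.16)&(abs(P[:,1]-.215)<.11)
    for n,a,b in(("handle",.122,.15),("box",.078,.115)):
        Q=P[m&(P[:,2]>a)&(P[:,2]<b)]
        r=cv2.minAreaRect(Q[:,:2].astype(np.float32)*1000); print(c,n,len(Q),np.median(Q[:,2]).round(4),np.round(r[0],1),np.round(r[1],1),round(r[2],2))
        Z=Q[:,:2]-Q[:,:2].mean(0); w,v=np.linalg.eigh(Z.T@Z); a1=v[:,1]*np.sign(v[0,1]); print("  pca yaw",np.arctan2(a1[1],a1[0]).round(3),"mean",Q.mean(0).round(4))
for n in("lid","crate"):
    r=finder.masks_of(n,"top")[0]["region"]; Q=np.load("top.npy")[r]; 
    for a,b in((.08,.0935),(.0935,.102)):
        q=Q[(Q[:,2]>a)&(Q[:,2]<b)]; rr=cv2.minAreaRect(q[:,:2].astype(np.float32)*1000); print(n,a,len(q),np.round(rr[0],1),np.round(rr[1],1),round(rr[2],2),np.median(q[:,2]))
E
```

```text
top handle 251 0.1304 [578.2 213.5] [48.4 18.7] 4.32
  pca yaw 0.104 mean [0.5772 0.2132 0.1301]
top box 5902 0.0914 [622.8 218.5] [201.  121.7] 4.65
  pca yaw 0.097 mean [0.6253 0.2176 0.0935]
side handle 172 0.13 [577.1 214. ] [51.9 22.3] 6.9
  pca yaw 0.064 mean [0.5767 0.2105 0.1291]
side box 3019 0.0918 [621.9 216.9] [201.6 125.1] 4.7
  pca yaw 0.15 mean [0.6258 0.206  0.0937]
lid 0.08 3579 [624.1 217.4] [178.9  99.6] 3.68 0.09060665663924344
lid 0.0935 91 [626.  214.6] [166.2  95.9] 4.44 0.09466743331737507
crate 0.08 351 [621.  218.4] [197.3 121.7] 4.7 0.0887864520872976
crate 0.0935 1100 [622.2 218.4] [199.3 121. ] 4.69 0.09569291679147102
```

>>> {"api": "jog_arm", "payload": {
  "rows": [
    {"gripper": 0.045,"slide": [-0.502,-0.1925,0.0],"spin": -0.344},
    {"gripper": 0.045,"slide": [-0.502,-0.1925,0.0],"spin": -0.344},
    {"gripper": 0.045,"slide": [-0.502,-0.1925,0.0],"spin": -0.344},
    {"gripper": 0.045,"slide": [-0.502,-0.1925,0.0],"spin": -0.344},
    {"gripper": 0.045,"slide": [-0.502,-0.1925,0.0],"spin": -0.344},
    {"gripper": 0.045,"slide": [-0.502,-0.1925,0.0],"spin": -0.344},
    {"gripper": 0.045,"slide": [-0.502,-0.1925,0.0],"spin": -0.344},
    {"gripper": 0.045,"slide": [-0.502,-0.1925,0.0],"spin": -0.344}
  ],
  "squeeze": 20
}}

```text
time_s: 1.4
ee_pos: [0.461, 0.299, 0.4049]
eef_rot: [3.141, 0.0, -3.061]
force: [-0.7, 0.9, -0.0]
grip_width: 0.0452
grip_force: 0.0
```

>>> {"api": "jog_arm", "payload": {
  "rows": [
    {"gripper": 0.045,"slide": [-0.1095,-0.0938,0.0],"spin": 0},
    {"gripper": 0.045,"slide": [-0.1095,-0.0938,0.0],"spin": 0},
    {"gripper": 0.045,"slide": [-0.1095,-0.0938,0.0],"spin": 0},
    {"gripper": 0.045,"slide": [-0.1095,-0.0938,0.05],"spin": 0},
    {"gripper": 0.045,"slide": [-0.1095,-0.0938,0.05],"spin": 0},
    {"gripper": 0.045,"slide": [-0.1095,-0.0938,0.05],"spin": 0}
  ]
}}

```text
time_s: 2.0
ee_pos: [0.576, 0.2162, 0.355]
eef_rot: [-3.141, -0.002, -3.061]
force: [0.4, 0.9, 1.0]
grip_width: 0.0451
grip_force: 0.0
```

>>> {"api": "jog_arm", "payload": {
  "rows": [
    {"gripper": 0.045,"slide": [-0.0015,-0.002,0.03],"spin": 0},
    {"gripper": 0.045,"slide": [-0.0015,-0.002,0.057],"spin": 0},
    {"gripper": 0.045,"slide": [-0.0015,-0.002,0.057],"spin": 0},
    {"gripper": 0.045,"slide": [-0.0015,-0.002,0.057],"spin": 0}
  ]
}}

```text
time_s: 2.4
ee_pos: [0.5779, 0.2147, 0.3002]
eef_rot: [3.141, 0.002, -3.06]
force: [0.7, -0.1, 1.2]
grip_width: 0.0453
grip_force: 0.0
```

```bash
python3 - <<'E'
from h import *
im,W=cloud("side"); im2,_=cloud("top")
save(np.hstack([cv2.resize(im[100:210,140:270],(390,330)),cv2.resize(im2[140:270,90:220],(390,330))]),"b.png")
o=telemetry.get_obs();print(o["ee_pos"],o["force"],o["grip_width"])
E
```

```text
[0.57808834 0.21449995 0.30048393] [ 0.17424686 -0.94158214  0.12228012] 0.044901542369398896
```

View pics/b.png

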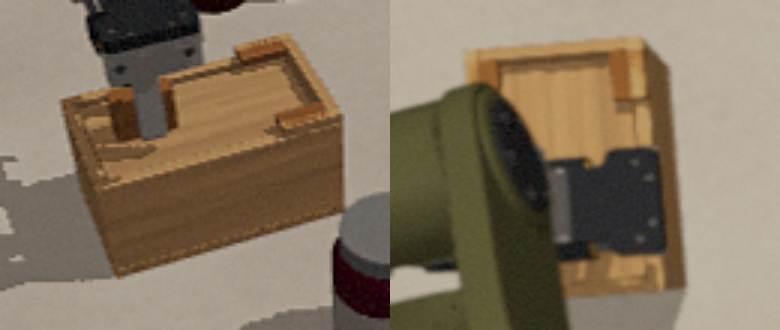

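The crops show the fingers on either side of the handle, at about (150,105) in the side crop. Next I close the gripper.

>>> {"api": "jog_arm", "payload": {
  "rows": [
    {"gripper": 0.0,"slide": [0,0,0.002],"spin": 0},
    {"gripper": 0.0,"slide": [0,0,0.002],"spin": 0},
    {"gripper": 0.0,"slide": [0,0,0.002],"spin": 0},
    {"gripper": 0.0,"slide": [0,0,0.002],"spin": 0},
    {"gripper": 0.0,"slide": [0,0,0.002],"spin": 0},
    {"gripper": 0.0,"slide": [0,0,0.002],"spin": 0}
  ],
  "squeeze": 15
}}

```text
time_s: 3.1
ee_pos: [0.5779, 0.214, 0.2959]
eef_rot: [3.142, 0.0, -3.061]
force: [-0.6, -1.4, 2.3]
grip_width: 0.0181
grip_force: 15.0
```

>>> {"api": "jog_arm", "payload": {
  "rows": [
    {"gripper": 0.0,"slide": [-0.001,0,-0.004],"spin": 0},
    {"gripper": 0.0,"slide": [-0.002,0,-0.008],"spin": 0},
    {"gripper": 0.0,"slide": [-0.003,0,-0.012],"spin": 0},
    {"gripper": 0.0,"slide": [-0.004,0,-0.016],"spin": 0},
    {"gripper": 0.0,"slide": [-0.004,0,-0.0165],"spin": 0},
    {"gripper": 0.0,"slide": [-0.004,0,-0.0165],"spin": 0}
  ]
}}

```text
time_s: 3.7
ee_pos: [0.5819, 0.2143, 0.3123]
eef_rot: [3.142, 0.0, -3.061]
force: [-1.1, 0.3, -0.8]
grip_width: 0.0178
grip_force: 15.0
```

```bash
python3 - <<'E'
from h import *
im,W=cloud("side"); 
save(cv2.resize(im[100:210,140:270],(650,550)),"c.png")
o=telemetry.get_obs();print(o["ee_pos"],o["force"],o["moment"],o["grip_width"])
E
```

```text
[0.58187929 0.21432084 0.31221974] [ 0.22309793 -0.30606129 -0.90802482] [0.02002555 0.05953296 0.0848815 ] 0.018074499930845426
```

View pics/c.png

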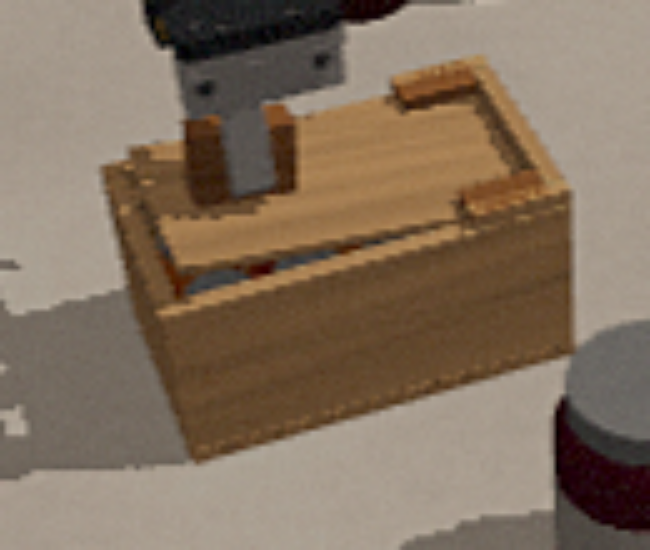

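The lid is tilted: its front edge (about (150,200)–(185,265)) is above the stop lip and the rear is still under the strips. Next I draw it forward.

>>> {"api": "jog_arm", "payload": {
  "rows": [
    {"gripper": 0.0,"slide": [0.005,0,0],"spin": 0},
    {"gripper": 0.0,"slide": [0.01,0,0],"spin": 0},
    {"gripper": 0.0,"slide": [0.015,0,0],"spin": 0},
    {"gripper": 0.0,"slide": [0.02,0,0],"spin": 0},
    {"gripper": 0.0,"slide": [0.025,0,0],"spin": 0},
    {"gripper": 0.0,"slide": [0.028,0,0],"spin": 0},
    {"gripper": 0.0,"slide": [0.028,0,0],"spin": 0}
  ]
}}

```text
time_s: 4.45
ee_pos: [0.5537, 0.2121, 0.3123]
eef_rot: [3.142, 0.0, -3.061]
force: [-0.5, -0.2, -1.8]
grip_width: 0.018
grip_force: 15.0
```

```bash
python3 - <<'E'
from h import *
im,W=cloud("side"); 
save(cv2.resize(im[100:210,140:270],(650,550)),"d.png")
o=telemetry.get_obs();print(o["ee_pos"],o["force"],o["moment"],o["grip_width"])
E
```

```text
[0.55390163 0.21209279 0.31229125] [-0.34465435 -0.0876609  -0.56463183] [-0.01820859 -0.00616227 -0.02988935] 0.01787565830639971
```

View pics/d.png

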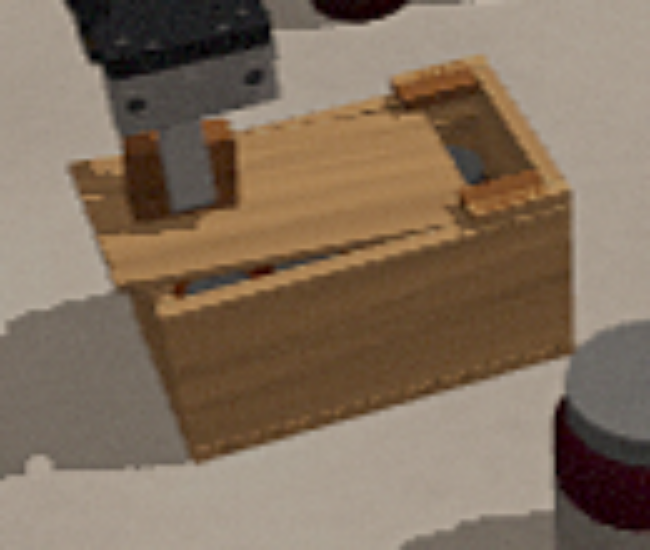

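The front is out over the lip, with the rear edge at about (440,120)–(465,210), just inside the strips. I'll keep drawing it out, then lift.

>>> {"api": "jog_arm", "payload": {
  "rows": [
    {"gripper": 0.0,"slide": [0.007,0,0],"spin": 0},
    {"gripper": 0.0,"slide": [0.014,0,0],"spin": 0},
    {"gripper": 0.0,"slide": [0.021,0,0],"spin": 0},
    {"gripper": 0.0,"slide": [0.028,0,0],"spin": 0},
    {"gripper": 0.0,"slide": [0.035,0,0],"spin": 0},
    {"gripper": 0.0,"slide": [0.035,0,0],"spin": 0},
    {"gripper": 0.0,"slide": [0.036,0,-0.004],"spin": 0},
    {"gripper": 0.0,"slide": [0.038,0,-0.012],"spin": 0}
  ],
  "squeeze": 35
}}

```text
time_s: 5.3
ee_pos: [0.5162, 0.209, 0.3242]
eef_rot: [-3.141, -0.001, -3.061]
force: [-0.4, -0.1, -0.6]
grip_width: 0.0174
grip_force: 35.0
```

>>> {"api": "jog_arm", "payload": {
  "rows": [
    {"gripper": 0.0,"slide": [0.003,0,-0.015],"spin": 0},
    {"gripper": 0.0,"slide": [0.006,0,-0.03],"spin": 0},
    {"gripper": 0.0,"slide": [0.01,0,-0.05],"spin": 0},
    {"gripper": 0.0,"slide": [0.01,0,-0.07],"spin": 0},
    {"gripper": 0.0,"slide": [0.01,0,-0.09],"spin": 0},
    {"gripper": 0.0,"slide": [0.01,0,-0.11],"spin": 0},
    {"gripper": 0.0,"slide": [0.01,0,-0.11],"spin": 0}
  ]
}}

```text
time_s: 6.0
ee_pos: [0.5059, 0.2082, 0.4379]
eef_rot: [3.14, 0.005, -3.061]
force: [0.4, -0.7, -1.3]
grip_width: 0.0173
grip_force: 35.0
```

```bash
python3 - <<'E'
from h import *
im,W=cloud("side"); 
save(cv2.resize(im[60:210,90:270],(720,600)),"e.png")
o=telemetry.get_obs();print(o["ee_pos"],o["force"],o["moment"],o["grip_width"])
E
```

```text
[0.5058561  0.20818342 0.43580418] [ 0.37806138 -0.51922367 -1.77862951] [ 0.07578356  0.0071245  -0.010803  ] 0.01768118523287958
```

View pics/e.png

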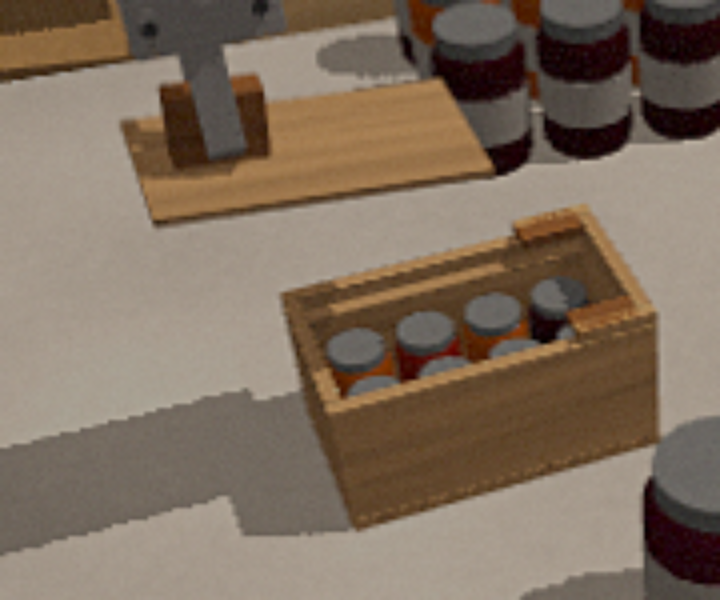

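The lid is held clear of the crate, only slightly rear-down. I'll carry it over the bare counter between the crates.

>>> {"api": "jog_arm", "payload": {
  "rows": [
    {"gripper": 0.0,"slide": [0.01,-0.012,0],"spin": 0},
    {"gripper": 0.0,"slide": [0.025,-0.042,0],"spin": 0},
    {"gripper": 0.0,"slide": [0.042,-0.08,0],"spin": 0},
    {"gripper": 0.0,"slide": [0.06,-0.12,0],"spin": 0},
    {"gripper": 0.0,"slide": [0.078,-0.16,0],"spin": 0},
    {"gripper": 0.0,"slide": [0.088,-0.188,0],"spin": 0},
    {"gripper": 0.0,"slide": [0.092,-0.201,0],"spin": 0},
    {"gripper": 0.0,"slide": [0.092,-0.201,0],"spin": 0}
  ]
}}

```text
time_s: 6.85
ee_pos: [0.4301, -0.0007, 0.4336]
eef_rot: [-3.142, -0.001, -3.064]
force: [-0.1, 0.7, -1.2]
grip_width: 0.0178
grip_force: 35.0
```

```bash
cat > tilt.py <<'E'
from h import *
im,W=cloud("side"); r=finder.masks_of("lid","side")
o=telemetry.get_obs(); p=o["ee_pos"]; print(p,o["force"],o["grip_width"])
P=W[r[0]["region"]]; P=P[~np.isnan(P[:,0])]
g=p-[0,0,.18]; Q=P[(P[:,0]>g[0]+.035)&(P[:,0]<g[0]+.15)&(abs(P[:,1]-g[1])<.07)]
A=np.c_[Q[:,:2]-g[:2],np.ones(len(Q))]
for _ in range(4):
    c=np.linalg.lstsq(A,Q[:,2],rcond=None)[0]; k=abs(A@c-Q[:,2])<.006; A,Q=A[k],Q[k]
print(len(Q),"slopes",c.round(3),"min/max z",Q[:,2].min().round(4),Q[:,2].max().round(4), "x",Q[:,0].min(),Q[:,0].max(), r[0]["confidence"])
E
python3 tilt.py
```

```text
[0.43053135 0.00069246 0.43371514] [-1.14148717 -0.17766426  0.03070402] 0.017856584978271542
2000 slopes [-0.099 -0.003  0.228] min/max z 0.2105 0.2262 x 0.46556679620574354 0.5617640629010693 0.57
```

The lid is rear-down by about 0.1 rad, and it should lie flat with the TCP near z=0.211. I'll lower it to just above contact, then slowly level it.

>>> {"api": "jog_arm", "payload": {
  "rows": [
    {"gripper": 0.0,"slide": [0,0,0.015],"spin": 0},
    {"gripper": 0.0,"slide": [0,0,0.045],"spin": 0},
    {"gripper": 0.0,"slide": [0,0,0.08],"spin": 0},
    {"gripper": 0.0,"slide": [0,0,0.115],"spin": 0},
    {"gripper": 0.0,"slide": [0,0,0.15],"spin": 0},
    {"gripper": 0.0,"slide": [0,0,0.18],"spin": 0},
    {"gripper": 0.0,"slide": [0,0,0.195],"spin": 0},
    {"gripper": 0.0,"slide": [0,0,0.195],"spin": 0}
  ]
}}

```text
time_s: 7.75
ee_pos: [0.4302, 0.0014, 0.2371]
eef_rot: [3.141, -0.004, -3.06]
force: [-0.6, 0.4, -1.5]
grip_width: 0.0182
grip_force: 35.0
```

>>> {"api": "jog_arm", "payload": {
  "rows": [
    {"gripper": 0.0,"slide": [0,0,0.004],"spin": 0},
    {"gripper": 0.0,"slide": [0,0,0.008],"spin": 0},
    {"gripper": 0.0,"slide": [0,0,0.012],"spin": 0},
    {"gripper": 0.0,"slide": [0,0,0.016],"spin": 0},
    {"gripper": 0.0,"slide": [0,0,0.02],"spin": 0},
    {"gripper": 0.0,"slide": [0,0,0.022],"spin": 0},
    {"gripper": 0.0,"slide": [0,0,0.022],"spin": 0}
  ],
  "squeeze": 12
}}

```text
time_s: 8.45
ee_pos: [0.4305, 0.0005, 0.217]
eef_rot: [3.142, -0.0, -3.061]
force: [-0.3, 0.0, -1.6]
grip_width: 0.0185
grip_force: 12.0
```

```bash
python3 tilt.py
```

```text
[0.43058571 0.00048856 0.21716727] [ 0.078688   -0.24041633 -0.92589669] 0.01794560650265844
1608 slopes [-0.049 -0.     0.012] min/max z 0.0001 0.0141 x 0.46560886360228143 0.5656740311448811 0.92
```

>>> {"api": "jog_arm", "payload": {
  "rows": [
    {"gripper": 0.0,"slide": [0,0,0.002],"spin": 0},
    {"gripper": 0.0,"slide": [0,0,0.004],"spin": 0},
    {"gripper": 0.0,"slide": [0,0,0.006],"spin": 0},
    {"gripper": 0.0,"slide": [0,0,0.0065],"spin": 0},
    {"gripper": 0.0,"slide": [0,0,0.0065],"spin": 0}
  ]
}}

```text
time_s: 9.05
ee_pos: [0.4306, 0.0005, 0.2109]
eef_rot: [-3.142, 0.0, -3.061]
force: [-2.7, -0.2, 7.2]
grip_width: 0.0181
grip_force: 12.0
```

```bash
python3 tilt.py
```

```text
[0.43061122 0.00051512 0.21091984] [-2.28209375 -0.27095885  7.74052661] 0.017761466113226262
1619 slopes [-0.001  0.002  0.006] min/max z 0.0004 0.0111 x 0.4656174472766291 0.5659859384619709 0.85
```

Flat and pressed lightly on the counter. Next I release and retreat straight up.

>>> {"api": "jog_arm", "payload": {
  "rows": [
    {"gripper": 0.02,"slide": [0,0,0],"spin": 0},
    {"gripper": 0.05,"slide": [0,0,0],"spin": 0},
    {"gripper": 0.05,"slide": [0,0,0],"spin": 0},
    {"gripper": 0.05,"slide": [0,0,0],"spin": 0},
    {"gripper": 0.05,"slide": [0,0,-0.03],"spin": 0},
    {"gripper": 0.05,"slide": [0,0,-0.07],"spin": 0},
    {"gripper": 0.05,"slide": [0,0,-0.12],"spin": 0},
    {"gripper": 0.05,"slide": [0,0,-0.12],"spin": 0}
  ]
}}

```text
time_s: 9.95
ee_pos: [0.4312, 0.0005, 0.3361]
eef_rot: [-3.14, 0.009, -3.061]
force: [1.4, 0.2, -0.6]
grip_width: 0.05
grip_force: 0.0
```

```bash
python3 - <<'E'
from h import *
im,W=cloud("side"); save(im,"f.png")
for n in("lid","short_crate","jar"): print(n,[(np.round(r["point"],3),round(r["confidence"],2)) for r in finder.find_in(n,"side")][:2])
E
sed -i 's/g=p-.*; Q=/g=np.array([.4306,.0005,.031]); Q=/' tilt.py; python3 tilt.py
```

```text
lid [(array([ 0.469, -0.009,  0.006]), 0.55)]
short_crate [(array([ 0.579, -0.282,  0.096]), 0.86)]
jar [(array([ 0.707, -0.014,  0.1  ]), 0.73)]
[0.43040527 0.00051781 0.32943215] [-0.10938433  0.08419748  0.49768085] 0.04998320493327392
1575 slopes [-0.003  0.001  0.006] min/max z 0.0009 0.0098 x 0.46569613445742164 0.5646619814525229 0.78
```

View pics/f.png

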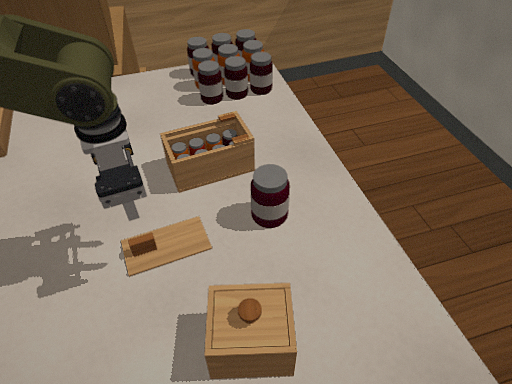

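The lid lies flat, handle up, at about (167,245) on bare counter. It is clear of both crates and the jar at (270,195), and the jar and short crate have not moved.

```bash
python3 -c "
from station import workorder
print(workorder.hand_in())"
```

```text
the job is handed in; nothing more can be done
None
```

The long crate is open: its lid lies flat, handle up, on the bare counter clear of both crates and the jar, and the job is handed in, though no verdict came back.

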